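# Snap the two-egg carrier shut and hold it up level

### The arm

A 6-joint arm with a two-finger parallel gripper is mounted at the origin on a cart in front of the work surface, level with it; the furniture and walls round the work are solid. World frame = base frame: x ahead of the robot, y to its left, z up, the work surface at z = 0. Lengths are in m, angles in rad, forces in N, time in s.
With the tool pointing down it reaches from about 0.35 to 0.975 m from the base axis. Payload 17.4 kg.
Tool frame: the origin (TCP) lies between the finger pads; the fingertips stand 8 mm ahead of it and the grasp point (between the pads) lies 11 mm behind it; z points along the fingers, y is the line along which they close (so a half turn about z gives the same grasp; the last joint's range is limited). The gripper opens to 85 mm and grips with 20 to 120 N. Pads are 22 mm wide; open, the fingers measure 114 mm over their backs; the gripper's body (76 mm by 85 mm) begins 54 mm behind the grasp point. The pads swing forward as they close: fully open they stand 13 mm farther back than shut.
Start: joints at [-1.194, 0.116, 1.442, -0, 1.584, -0.038], TCP at [0.272, -0.618, 0.239] pointing down, gripper open.
Joint ranges: [-2.83, 2.83], [-0.83, 2.19], [0.07, 2.5], [-1.14, 4.28], [0.01, 3], [-2.97, 2.97]. Speed limits (rad/s): [1.89, 1.89, 2.22, 3.14, 3.14, 3.14].

### API

Orientations are given as a 3x3 rotation matrix whose columns are the frame's x, y, z axes.
In Python, from cell import arm gives the robot as it stands.
- The arm moves only by the shell command python3 jog.py 'ROWS' [FORCE]. ROWS is a JSON list of rows, 1 to 5 of them, each of 5 numbers: dx, dy, dz in m, then a turn about the tool's z in rad, then the opening from 0.0 (shut) to 1.0 (fully open); each row shifts and turns the commanded pose from where the row before left it, along the tool's axes as they then stand; what a row does not reach is not made up. A row lasts 1/10 s, in which the tool goes at most 0.05 m and 0.15 rad, less where a joint would pass 70% of its speed; a pose out of reach is approached as far as the arm can. The fingers move at their own pace and stop on an object; FORCE is the grip in N (left out, the last holds). Time passes only in rows, so rows that do not move let the fingers close. It prints the time, the measured TCP pose, the force, the opening and the grip force at its end.
- arm.get_obs(): the state, without advancing time (a new reading comes with each control period).
- arm.capture(name): name is "side" or "top"; returns a dict with "image" (480x640x3 uint8, red, green, blue), "mtx" (3x3 intrinsics, pixels), "D" ([k1, k2, p1, p2, k3] as OpenCV has them; the pictures are not rectified), "R" (3x3) and "t" (3): a world point X has camera coordinates R X + t. Camera axes: x right, y down, z forward; pixel columns grow to the right and rows downward; lengths in m; the calibration is good to about 2 mm. A picture is of the moment at which its call begins. There is no depth.
- arm.close_job(): hands the job in; it is judged then, once.
The state is a dict: "time": time; "joints": joint angles; "dq": joint speeds; "tau": joint torques, N m; "tool_pos": TCP position; "tcp_rot": TCP orientation; "force": force on the tool from outside, world axes, zero at the start; "torque": the same for the moment, N m; "finger_gap": opening from 0.0 (shut) to 1.0 (fully open); "grasp_force": force on a finger pad.
Only numpy, scipy, OpenCV 4.12 (cv2) and the standard library are available. Lean on these libraries where they do the work, as an engineer would, in place of code of your own. Each camera call takes 0.05 s, during which the arm holds its last target. There are 200 camera calls.

### The job

I am packing a picnic: close the grey two-egg carrier where it stands on the worktop, pressing its lid down until both catches snap in and the halves meet edge to edge all round. Then pick it up so that it has about 16 cm of clear air beneath it, and hold it there level and still for three seconds so that I can take it from you: finish while still holding it up in the gripper. Keep the carrier upright so that the eggs stay in their cups, do not press on the eggs, and leave the tin, the salt box and the spice jars where they stand.

Things in the scene. Friction and masses are not known exactly. Their poses are not given: they have to be found in the camera images.
- carrier: Lower shell of the loose grey plastic two-egg carrier (0.28 kg with lid and eggs): 60 mm wide (its x), 118 long (its y), 34 high, 66 high in all when shut. Origin: centre of the underside, z up. Its -x side is the front, with the catches, facing the robot within 30 degrees. Both halves' front and back walls are flat over the middle 44 mm: the grip from above, fingers closing along its x.
- lid (a joint): Hinge angle of the upper shell, rad: 0 = shut, rims edge to edge; grows on opening, stop at 2.1. Starts at 1.65 to 2.0, standing up and leaning back. Stiff hinge (0.03 N m): the 50 g lid stays where it is left. Near shut the catches resist: laid down lightly, it stays 3 to 4 mm open; roughly 10 N down on the front half of its top snaps it shut for good.
- hinge (a point): Middle of the hinge line (along the carrier's y), on the lower shell: 31.5 mm behind the carrier's middle (its +x) and 34 mm above its underside. Hinge knuckles stick out 4 mm, 25 to 54 mm to either side of it.
- lid_front (a point): Middle of the lid's front rim, moves with the lid, 61.5 mm from the hinge line. The lid is a shell 60 mm by 118 mm, 32 mm deep, walls 2.5 mm. Two snap tongues, 16 mm wide, stand 6 mm proud of its front wall, 40 mm to either side of the middle, and reach 12 mm below its rim.
- lid_top (a point): Middle of the outside of the lid's top panel, moves with the lid; 31.5 mm from the hinge line along the lid and 32 mm off the plane of its rim. With the lid open this panel is its back, facing away from the robot.
- egg_a: Loose brown egg, 42 mm across, 54 mm high, 55 g, standing blunt end up in the left cup. Origin: its lower tip. Its top stands 57 mm above the carrier's underside; 7 mm clear of the shut lid.
- egg_b: The other egg, the same, in the right cup.
- cup_a (a point): Floor of the left cup (carrier's +y): where the tip of egg_a rests, 28 mm from the carrier's middle and 2.5 mm above its underside.
- cup_b (a point): Floor of the right cup (carrier's -y), the same for egg_b.
- tea_tin: Bystander, loose: green lidded tin, 75 x 110 mm, 80 mm high. Origin: centre of the underside. Stands at one of the carrier's three possible places.
- salt_box: Bystander, loose: round wooden box with a wooden lid, 95 mm across, 75 mm high. Origin: centre of the underside. Stands at another of the three places.
- spice_jar_0: Bystander, loose: small glass spice jar with a dark lid, 44 mm across, 96 mm high, behind the work, left of the middle. Origin: centre of the underside.

How it is judged:
By the outcome, as a careful person would: the job done as asked, in the order asked, and still so for the second after the job is handed in, while the arm keeps its last pose, push and grip.
It also fails if it takes over 54 s, if anything falls off the work surface, if the arm or the gripper's body presses on something with over 40 N, if the wrist force passes 120 N, or if a joint passes its speed limit or range.

## Working session

There is one attempt and no reset: what is moved stays moved. The work goes in short steps, Python scripts to look and compute and a shell command to move; the robot and the scene stay as the last step left them, time stands still between calls to the robot, and variables do not carry over. Pictures are saved under pics/ and viewed, at most 10 in all, crops included, and the job is handed in when it is done.

```bash
ls; mkdir -p pics
python3 - <<'E'
from cell import arm
import cv2,numpy as np
for n in("top","side"):
    c=arm.capture(n); cv2.imwrite(f"pics/{n}0.png",c["image"][:,:,::-1])
    np.savez(f"{n}0.npz",**c)
    print(n,c["mtx"].tolist(),c["D"],(-c["R"].T@c["t"]).round(3),c["R"].round(3).tolist())
o=arm.get_obs();print(o["tool_pos"],o["tcp_rot"].round(3) if hasattr(o["tcp_rot"],"round") else o["tcp_rot"],o["time"])
E
```

```text
cell.py
jog.py
pics
top [[517.1464082641685, 0.0, 326.8421089704421], [0.0, 517.1464082641685, 239.85800947273387], [0.0, 0.0, 1.0]] [-0.05593965  0.          0.          0.          0.        ] [ 0.486 -0.031  0.928] [[-0.005, -0.999, -0.033], [-0.995, 0.009, -0.102], [0.102, 0.032, -0.994]]
side [[549.9084723103643, 0.0, 316.1664281667012], [0.0, 549.9084723103643, 233.85159477115948], [0.0, 0.0, 1.0]] [-0.00409715  0.          0.          0.          0.        ] [ 0.454 -0.833  0.59 ] [[0.994, -0.112, 0.012], [-0.048, -0.514, -0.856], [0.103, 0.85, -0.516]]
[ 0.27195436 -0.61760636  0.23860718] [[ 0.915  0.403 -0.   ]
 [ 0.403 -0.915  0.001]
 [ 0.    -0.001 -1.   ]] 0.1
```

View pics/top0.png

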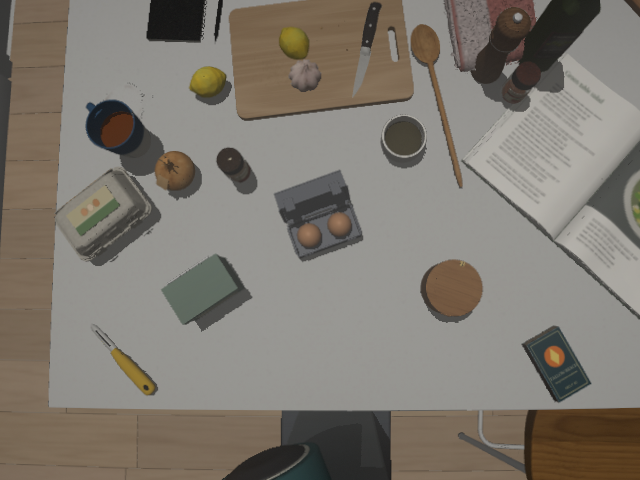

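View pics/side0.png

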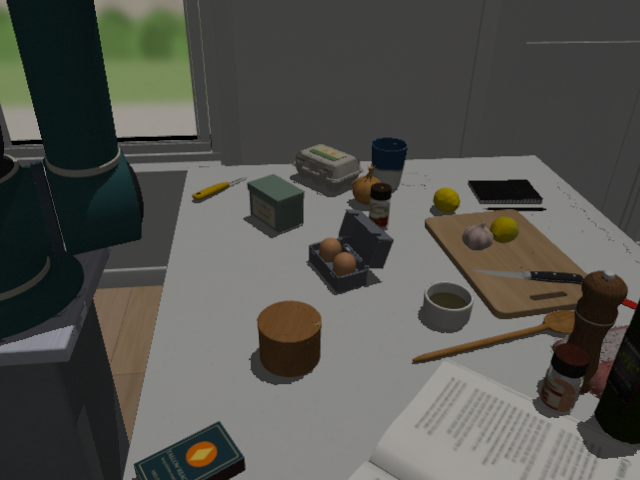

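The top view shows the carrier at about (320,225), with eggs at (309,236) and (340,224) and the lid standing behind at (315,195). The tin is at (203,289), the salt box at (454,289) and the spice jar at (233,163). In the side view the carrier is at (340,262), the lid at (365,240), and the arm is clear of it. I'll zoom in on the carrier.

Run:
```python
import cv2,numpy as np
a=cv2.imread("pics/top0.png")[160:270,260:380]; b=cv2.imread("pics/side0.png")[200:300,295:405]
a=cv2.resize(a,(400,367),interpolation=2)[:367]; b=cv2.resize(b,(400,364),interpolation=2)
b=cv2.copyMakeBorder(b,0,3,0,0,0)
m=np.clip(np.hstack([a,b]).astype(float)*1.8,0,255).astype(np.uint8)
cv2.imwrite("pics/crop0.png",m)
```

```text
(no output)
```

View pics/crop0.png

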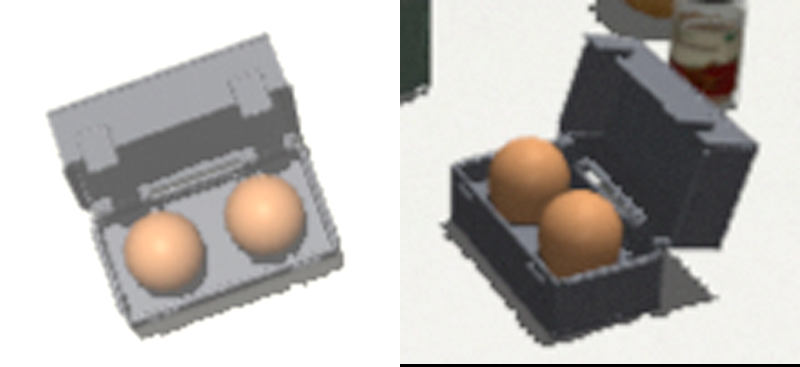

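The crop shows the lid's front rim running from about (72,160) to (293,85) (top half, scale 3.33). The lower front rim runs from (130,322) to (340,255). Next I'll triangulate the eggs and work out the lid angle.

```bash
cat > h.py <<'E'
import cv2,numpy as np
def ray(c,p):
    u=cv2.undistortPoints(np.array([[p]],float),c["mtx"],c["D"])[0,0]
    return -c["R"].T@c["t"], c["R"].T@np.array([u[0],u[1],1])
def onz(c,p,z):
    o,d=ray(c,p); return o+d*(z-o[2])/d[2]
def onplane(c,p,q,n):
    o,d=ray(c,p); return o+d*((q-o)@n)/(d@n)
def tri(c1,p1,c2,p2):
    o1,d1=ray(c1,p1);o2,d2=ray(c2,p2)
    s=np.linalg.lstsq(np.c_[d1,-d2],o2-o1,rcond=None)[0]
    a,b=o1+s[0]*d1,o2+s[1]*d2; return (a+b)/2,np.linalg.norm(a-b)
def eggs(c,box):
    x0,y0,x1,y1=box; im=c["image"][y0:y1,x0:x1].astype(int)
    m=((im[...,0]-im[...,2]>35)&(im[...,0]>70)).astype(np.uint8)
    n,l,s,ce=cv2.connectedComponentsWithStats(m); i=[k for k in np.argsort(-s[1:,4])+1][:2]
    return [(ce[k]+[x0,y0],s[k]) for k in i]
def proj(c,X):
    return cv2.projectPoints(np.array(X,float).reshape(-1,3),cv2.Rodrigues(c["R"])[0],c["t"],c["mtx"],c["D"])[0].reshape(-1,2)
E
python3 - <<'E'
from h import *
T=np.load("top0.npz");S=np.load("side0.npz")
for e in eggs(T,(280,200,370,262)): print("top",e[0].round(1),e[1],onz(T,e[0],.033).round(4))
for e in eggs(S,(310,230,375,290)): print("side",e[0].round(1),e[1],onz(S,e[0],.037).round(4))
E_=sorted([onz(T,e[0],.034) for e in eggs(T,(280,200,370,262))],key=lambda p:-p[1])
a,b=E_; d=(a-b)[:2]; yaw=np.arctan2(d[1],d[0])-np.pi/2
m=(a+b)/2; print("sep",np.linalg.norm(d),"yaw",yaw,"mid",m)
f=lambda x,y:(260+x/3.3333,160+y/3.3333)
fl=onz(T,f(130,322),.034);fr=onz(T,f(340,255),.034); br=onz(T,f(303,155),.034)
dd=(fl-fr)[:2]
print("front rim",fl,fr,np.linalg.norm(dd),np.arctan2(dd[1],dd[0])-np.pi/2,"side",np.linalg.norm(br-fr))
ex=np.array([np.cos(yaw),np.sin(yaw),0]);ey=np.array([-ex[1],ex[0],0])
print("mid from rim",((fl+fr)/2+ex*.03).round(4))
c=m.copy();c[2]=0
h=c+ex*.0315+[0,0,.034]
p=f(182.5,122.5)
P=onplane(T,p,h,ey)-h; print("lid front r",np.linalg.norm(P),"theta",np.pi-np.arctan2(P[2],P@ex))
P=onplane(T,f(157,73),h,ey)-h; print("lid top-front edge r (69.3 exp)",np.linalg.norm(P))
bl=[onz(T,f(135,337),0),onz(T,f(342,268),0)];print("front bottom",bl)
E
```

```text
top [307.9 233.6] [ 18  24  21  20 331] [0.5885 0.0307 0.033 ]
top [338.3 222.5] [ 48  13  21  20 328] [ 0.6074 -0.0226  0.033 ]
side [345.  259.6] [ 25  22  21  16 251] [ 0.6057 -0.0168  0.037 ]
side [330.9 244.6] [ 11   8  20  14 222] [0.5872 0.036  0.037 ]
sep 0.056435948869070496 yaw 0.3421921367441674 mid [0.59784341 0.00400631 0.034     ]
front rim [0.54821881 0.04614477 0.034     ] [ 0.58237753 -0.06353259  0.034     ] 0.11487358977336917 0.301925502770767 side 0.056156991840905106
mid from rim [0.5936 0.0014 0.034 ]
lid front r 0.48508091131544556 theta 1.4296224910540278
lid top-front edge r (69.3 exp) 0.2091286528855252
front bottom [array([0.54245943, 0.04638376, 0.        ]), array([ 0.57898287, -0.06574734,  0.        ])]
```

Run:
```python
from h import *
T=np.load("top0.npz");S=np.load("side0.npz")
def eg(c,box,k):
    x0,y0,x1,y1=box; im=c["image"][y0:y1,x0:x1].astype(int)
    m=(im[...,0]>1.25*im[...,2]+3).astype(np.uint8)
    m=cv2.morphologyEx(m,cv2.MORPH_OPEN,np.ones((3,3)))
    cs=sorted(cv2.findContours(m,0,2)[0],key=cv2.contourArea)[-2:]
    return [(np.array(cv2.minEnclosingCircle(q)[0])+[x0,y0],cv2.minEnclosingCircle(q)[1],cv2.boundingRect(q)) for q in cs]
te=sorted(eg(T,(280,200,370,262),0),key=lambda e:e[0][0]); print(te); print(eg(S,(310,230,375,290),0))
a,b=[onz(T,e[0],.034) for e in te]
d=(a-b)[:2]; yaw=np.arctan2(d[1],d[0])-np.pi/2; m=(a+b)/2
print("sep",np.linalg.norm(d),"yaw",yaw,"mid",m)
ex=np.array([np.cos(yaw),np.sin(yaw),0]);ey=np.array([-ex[1],ex[0],0])
h=m+ex*.0315
f=lambda x,y:(260+(x+.5)/3.3333-.5,160+(y+.5)/3.3333-.5); g=lambda x,y:(295+(x+.5)/3.636-.5,200+(y+.5)/3.636-.5)
for t,s in (((265,35),(355,145)),((48,112),(220,38)),((48,112),(187,38)),((75,165),(187,38))):
    X,e=tri(T,f(*t),S,g(*s)); P=X-h
    print(t,X.round(4),"err",e.round(4),"x,y,z in carrier",(P@ex).round(4),(P@ey).round(4),P[2].round(4),"r",np.hypot(P@ex,P[2]).round(4))
# predicted corners vs theta
for th in (1.65,1.8,1.95):
    u=-np.cos(th)*ex+np.sin(th)*np.array([0,0,1]); n=np.sin(th)*ex+np.cos(th)*np.array([0,0,1])
    out=[]
    for y in(.059,-.059):
        for k in (0,.032): out.append(h+u*.0615+n*k+ey*y)
    pt=(proj(T,out)-[260,160])*3.333; ps=(proj(S,out)-[295,200])*3.636
    print(th,pt.round(0).tolist(),ps.round(0).tolist())
out=[h+ex*x+ey*y+[0,0,z] for x in(-.0615,-.0015) for y in(.059,-.059) for z in (0,-.034)]
print(((proj(T,out)-[260,160])*3.333).round(0).tolist(),((proj(S,out)-[295,200])*3.636).round().tolist())
```

```text
[(array([308.5615387, 234.6969223]), 11.708392143249512, (18, 24, 23, 23)), (array([338.79310226, 223.63793182]), 11.700444221496582, (48, 12, 23, 24))]
[(array([337.96774101, 255.96774101]), 21.97740936279297, (9, 8, 38, 38))]
sep 0.05612743711212261 yaw 0.34410117512676175 mid [0.59582431 0.00302289 0.034     ]
(265, 35) [ 0.6884 -0.025   0.0802] err 0.0018 x,y,z in carrier 0.0462 -0.0576 0.0462 r 0.0654
(48, 112) [0.6453 0.084  0.0832] err 0.011 x,y,z in carrier 0.0424 0.0596 0.0492 r 0.0649
(48, 112) [0.6361 0.0841 0.0853] err 0.0283 x,y,z in carrier 0.0337 0.0628 0.0513 r 0.0614
(75, 165) [0.6208 0.069  0.0918] err 0.0032 x,y,z in carrier 0.0143 0.0537 0.0578 r 0.0596
1.65 [[69.0, 188.0], [48.0, 128.0], [295.0, 105.0], [273.0, 46.0]] [[168.0, 30.0], [221.0, 22.0], [286.0, 137.0], [343.0, 127.0]]
1.8 [[63.0, 171.0], [44.0, 115.0], [289.0, 88.0], [267.0, 34.0]] [[183.0, 29.0], [234.0, 29.0], [303.0, 135.0], [356.0, 134.0]]
1.95 [[58.0, 155.0], [41.0, 104.0], [282.0, 73.0], [262.0, 24.0]] [[198.0, 30.0], [246.0, 38.0], [318.0, 136.0], [368.0, 143.0]]
[[126.0, 323.0], [131.0, 327.0], [338.0, 245.0], [336.0, 252.0], [87.0, 216.0], [94.0, 224.0], [298.0, 139.0], [298.0, 150.0]] [[52.0, 158.0], [52.0, 212.0], [159.0, 277.0], [157.0, 334.0], [154.0, 133.0], [152.0, 186.0], [267.0, 247.0], [263.0, 303.0]]
```

The estimate so far is carrier centre about (0.5925, 0.001), yaw about 0.315 and lid angle about 1.9. Next I'll move with the gripper shut to above and behind the lid, near (0.711, 0.04).

```bash
R='[[0.042,-0.027,0,0,0],[0.042,-0.027,0,0,0],[0.042,-0.027,0,0,0],[0.042,-0.027,0,0,0],[0.042,-0.027,0,0,0]]'; 
python3 jog.py '[[0.042,-0.027,0,0,0],[0.042,-0.027,0,0,0],[0.042,-0.027,0,0,0],[0.042,-0.027,0,0,0],[0.042,-0.027,0,0,0]]'
python3 jog.py '[[0.042,-0.027,0,0,0],[0.042,-0.027,0,0,0],[0.042,-0.027,0,0,0],[0.042,-0.027,0,0,0],[0.042,-0.027,0,0,0]]'
python3 jog.py '[[0.042,-0.027,0,0,0],[0.042,-0.027,0,0,0],[0.042,-0.027,0,0,0],[0.042,-0.027,0,0,0],[0.042,-0.027,0,0,0]]'
python3 jog.py '[[0,0,0,-0.15,0],[0,0,0,-0.15,0],[0,0,0,-0.15,0],[0,0,0,-0.15,0],[0,0,0,-0.15,0]]'
python3 jog.py '[[0,0,0,-0.15,0],[0,0,0,-0.15,0],[0,0,0,-0.15,0],[0,0,0,-0.15,0],[0,0,0,-0.12,0]]'
python3 - <<'E'
from cell import arm
import numpy as np
o=arm.get_obs();print(o["time"],o["tool_pos"],np.round(o["tcp_rot"],3).tolist(),np.round(o["joints"],3),o["force"])
E
```

```text
time: 0.6
tool_pos: [0.4104, -0.4077, 0.2391]
tcp_rot: [[0.915, 0.403, -0.0], [0.403, -0.915, 0.0], [-0.0, -0.0, -1.0]]
force: [1.2, 0.1, -0.1]
finger_gap: 0.146
grasp_force: 0.0
time: 1.1
tool_pos: [0.5483, -0.1994, 0.2392]
tcp_rot: [[0.915, 0.403, -0.0], [0.403, -0.915, -0.0], [-0.0, 0.0, -1.0]]
force: [0.6, -1.5, 0.4]
finger_gap: 0.001
grasp_force: 0.0
time: 1.6
tool_pos: [0.6861, 0.0088, 0.239]
tcp_rot: [[0.915, 0.403, -0.0], [0.403, -0.915, -0.0], [-0.0, -0.0, -1.0]]
force: [0.4, -0.6, -0.1]
finger_gap: 0.001
grasp_force: 0.0
time: 2.1
tool_pos: [0.6853, 0.0069, 0.2388]
tcp_rot: [[0.389, 0.921, -0.001], [0.921, -0.389, 0.0], [-0.0, -0.001, -1.0]]
force: [-0.1, -0.1, 0.0]
finger_gap: 0.003
grasp_force: 0.0
time: 2.6
tool_pos: [0.6853, 0.0068, 0.2389]
tcp_rot: [[-0.315, 0.949, -0.001], [0.949, 0.315, 0.0], [0.0, -0.001, -1.0]]
force: [-0.6, -0.2, -0.3]
finger_gap: 0.002
grasp_force: 0.0
2.6 [0.68527368 0.0067765  0.23885798] [[-0.315, 0.949, -0.001], [0.949, 0.315, 0.0], [0.0, -0.001, -1.0]] [-0.027  0.139  1.417 -0.     1.586 -0.347] [-0.60596196 -0.191817   -0.27680876]
```

```bash
python3 jog.py '[[0.024,0.042,0,0,0],[0,0,0.04,0,0],[0,0,0.045,0,0],[0,0,0.045,0,0],[0,0,0.04,0,0]]'
python3 jog.py '[[0,0,0,0,0]]'
python3 - <<'E'
from cell import arm
import cv2,numpy as np
a=arm.capture("top")["image"][110:290,230:410]; b=arm.capture("side")["image"][150:330,260:440]
m=np.hstack([cv2.resize(q,(400,400),interpolation=2) for q in(a,b)])[:,:,::-1]
cv2.imwrite("pics/c1.png",np.clip(m*1.6,0,255).astype(np.uint8))
E
```

```text
time: 3.1
tool_pos: [0.7172, 0.0426, 0.0665]
tcp_rot: [[-0.309, 0.951, -0.002], [0.951, 0.309, -0.0], [0.0, -0.001, -1.0]]
force: [0.7, 0.1, 0.5]
finger_gap: 0.005
grasp_force: 0.0
time: 3.2
tool_pos: [0.7149, 0.0425, 0.0625]
tcp_rot: [[-0.309, 0.951, -0.01], [0.951, 0.309, -0.0], [0.003, -0.009, -1.0]]
force: [0.0, -0.1, 0.4]
finger_gap: -0.002
grasp_force: 0.0
```

View pics/c1.png

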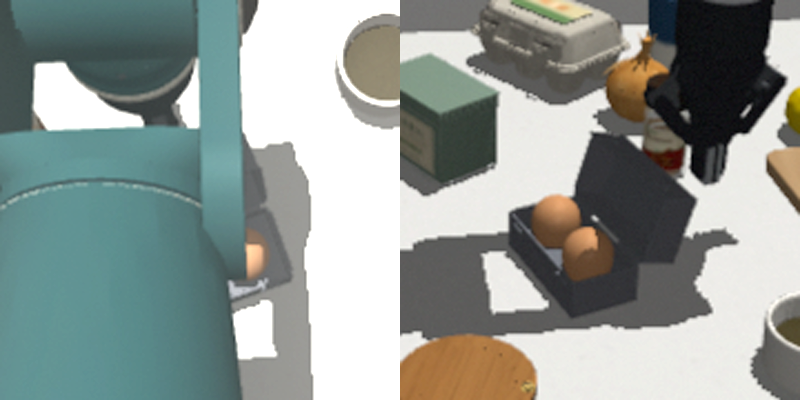

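The side view shows the shut fingers standing behind the lid, clear of the jar, with fingertips at crop (708,175) and the lid's back edge near (690,205). Next I'll push the lid over.

```bash
python3 jog.py '[[0,-0.015,-0.015,0,0],[0,-0.015,-0.002,0,0],[0,-0.015,-0.003,0,0],[0,-0.015,-0.003,0,0],[0,-0.015,-0.002,0,0]]'
python3 jog.py '[[0,-0.012,0,0,0],[0,-0.012,0,0,0]]'
python3 - <<'E'
from cell import arm
import cv2,numpy as np
b=arm.capture("side")["image"][150:330,260:440]
cv2.imwrite("pics/c2.png",np.clip(cv2.resize(b,(400,400),interpolation=2)[:,:,::-1]*1.6,0,255).astype(np.uint8))
E
```

```text
time: 3.8
tool_pos: [0.6497, 0.0196, 0.1014]
tcp_rot: [[-0.309, 0.951, 0.012], [0.951, 0.309, 0.001], [-0.003, 0.012, -1.0]]
force: [9.4, 5.3, 29.5]
finger_gap: 0.001
grasp_force: 14.6
time: 4.0
tool_pos: [0.6301, 0.0125, 0.1067]
tcp_rot: [[-0.309, 0.951, 0.022], [0.951, 0.309, 0.001], [-0.006, 0.021, -1.0]]
force: [8.3, 6.1, 59.1]
finger_gap: 0.002
grasp_force: 27.2
```

View pics/c2.png

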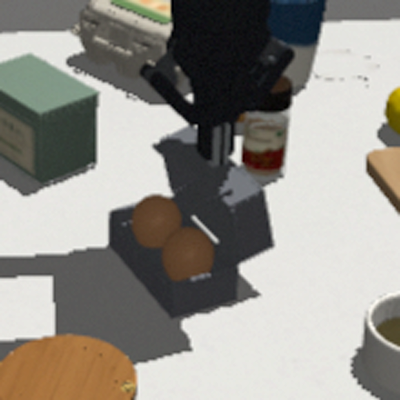

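The fingertips slid over the lid's upper edge and are now sitting on its front wall, at crop (215,150), with 59 N upward. I'll lift off straight away, go back behind the lid and push lower.

```bash
python3 jog.py '[[0,0,-0.03,0,0],[0,0,-0.03,0,0],[0,0.04,0,0,0],[0,0.045,0,0,0],[0,0.02,0,0,0]]'
python3 - <<'E'
from cell import arm
import cv2,numpy as np
for n in("side","top"):
    c=arm.capture(n); np.savez(n+"1.npz",**c)
    b=c["image"][150:330,260:440] if n=="side" else c["image"][130:310,230:410]
    if n=="side": q=b
m=np.hstack([cv2.resize(x,(400,400),interpolation=2) for x in(b,q)])[:,:,::-1]
cv2.imwrite("pics/c3.png",np.clip(m*1.6,0,255).astype(np.uint8))
o=arm.get_obs();print(o["time"],o["tool_pos"],o["force"])
E
```

```text
time: 4.55
tool_pos: [0.7267, 0.0454, 0.1585]
tcp_rot: [[-0.309, 0.951, 0.005], [0.951, 0.309, 0.0], [-0.001, 0.005, -1.0]]
force: [0.4, 0.2, -0.3]
finger_gap: -0.002
grasp_force: 0.0
4.65 [0.72608867 0.04525853 0.15738834] [0.45698284 0.81150489 0.78901709]
```

View pics/c3.png

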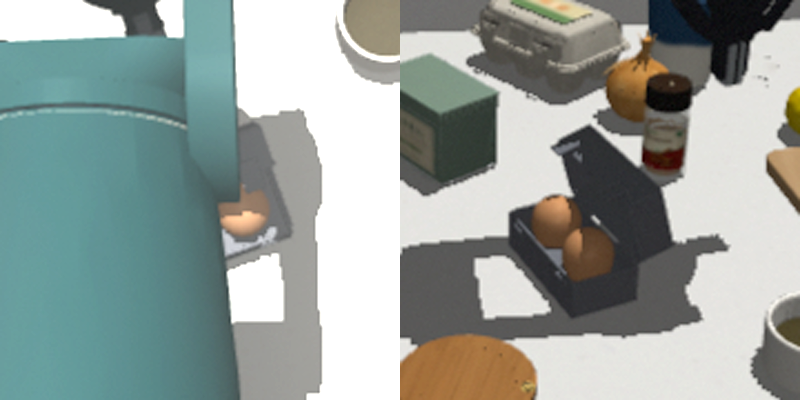

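Run:
```python
from h import *
S=np.load("side1.npz");T=np.load("top1.npz")
yaw=.315;m=np.array([.5925,.001,.034]);Z=np.array([0,0,1])
ex=np.array([np.cos(yaw),np.sin(yaw),0]);ey=np.array([-ex[1],ex[0],0]);h=m+ex*.0315
s=lambda X:((proj(S,X)-[260,150])*2.222+[400,0]).round().astype(int).tolist()
print("base bottom near-front",s([m-Z*.034-.03*ex-.059*ey, m-.03*ex+.059*ey,m-.03*ex-.059*ey]))
for th in (1.9,1.6,1.4,1.2,1.,.8):
    u=-np.cos(th)*ex+np.sin(th)*Z; n=np.sin(th)*ex+np.cos(th)*Z
    print(th,"rimR,panelfrontR,panelbackR,panelfrontL,rimL",s([h+u*.0615-ey*.059,h+u*.0615+n*.032-ey*.059,h+n*.032-ey*.059,h+u*.0615+n*.032+ey*.059,h+u*.0615+ey*.059]))
```

```text
base bottom near-front [[567, 317], [508, 208], [569, 282]]
1.9 rimR,panelfrontR,panelbackR,panelfrontL,rimL [[664, 197], [697, 200], [669, 266], [625, 134], [595, 131]]
1.6 rimR,panelfrontR,panelbackR,panelfrontL,rimL [[644, 198], [680, 191], [672, 256], [609, 125], [576, 131]]
1.4 rimR,panelfrontR,panelbackR,panelfrontL,rimL [[630, 202], [666, 188], [672, 250], [597, 122], [563, 135]]
1.2 rimR,panelfrontR,panelbackR,panelfrontL,rimL [[617, 209], [652, 188], [671, 244], [583, 122], [550, 141]]
1.0 rimR,panelfrontR,panelbackR,panelfrontL,rimL [[604, 218], [636, 192], [668, 239], [568, 125], [539, 149]]
0.8 rimR,panelfrontR,panelbackR,panelfrontL,rimL [[592, 230], [620, 199], [665, 235], [553, 131], [528, 159]]
```

The carrier hasn't moved, and the lid now leans forward at about 1.25 rad. Next I'll push it over at a tip height of about 80 mm.

```bash
python3 jog.py '[[0,0,0.035,0,0],[0,0,0.034,0,0],[0,-0.03,0,0,0],[0,-0.03,0,0,0],[0,-0.015,0,0,0]]'
python3 jog.py '[[0,-0.01,0,0,0],[0,-0.01,0,0,0],[0,-0.01,0,0,0],[0,-0.01,0,0,0]]'
python3 jog.py '[[0,-0.01,0,0,0],[0,-0.01,0,0,0],[0,-0.01,0,0,0],[0,0,0,0,0]]'
python3 - <<'E'
from cell import arm
import cv2,numpy as np
c=arm.capture("side");b=c["image"][150:330,260:440]
cv2.imwrite("pics/c4.png",np.clip(cv2.resize(b,(400,400),interpolation=2)[:,:,::-1]*1.6,0,255).astype(np.uint8))
E
```

```text
time: 5.15
tool_pos: [0.6511, 0.0206, 0.0879]
tcp_rot: [[-0.309, 0.951, 0.002], [0.951, 0.309, -0.0], [-0.001, 0.002, -1.0]]
force: [1.5, 0.8, 2.7]
finger_gap: -0.002
grasp_force: 0.7
time: 5.55
tool_pos: [0.6138, 0.0088, 0.0857]
tcp_rot: [[-0.309, 0.951, 0.0], [0.951, 0.309, 0.0], [-0.0, 0.0, -1.0]]
force: [-0.3, 0.3, -0.6]
finger_gap: -0.008
grasp_force: 0.2
time: 5.95
tool_pos: [0.5847, -0.0007, 0.0852]
tcp_rot: [[-0.309, 0.951, -0.0], [0.951, 0.309, -0.0], [0.0, -0.0, -1.0]]
force: [0.2, 0.4, 0.5]
finger_gap: 0.0
grasp_force: 0.0
```

View pics/c4.png

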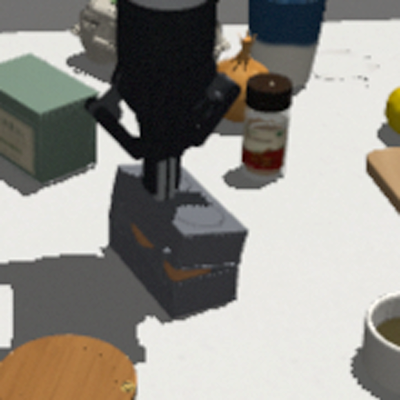

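The lid is nearly down, with a narrow wedge still open at crop (170,265). Next I'll press on the front half of its top.

```bash
python3 jog.py '[[0,-0.006,0.004,0,0],[0,-0.002,0.004,0,0],[0,0,0.003,0,0]]'
python3 jog.py '[[0,0,0.003,0,0],[0,0,0,0,0]]'
python3 jog.py '[[0,0,0.003,0,0],[0,0,0,0,0]]'
```

```text
time: 6.3
tool_pos: [0.5778, -0.003, 0.0744]
tcp_rot: [[-0.309, 0.951, -0.001], [0.951, 0.309, -0.0], [-0.0, -0.001, -1.0]]
force: [-1.0, 0.0, 1.0]
finger_gap: -0.001
grasp_force: 0.3
time: 6.5
tool_pos: [0.5781, -0.0031, 0.0734]
tcp_rot: [[-0.309, 0.951, -0.0], [0.951, 0.309, -0.001], [-0.0, -0.001, -1.0]]
force: [-17.9, -1.9, 29.0]
finger_gap: -0.003
grasp_force: 14.7
time: 6.7
tool_pos: [0.5782, -0.0032, 0.0729]
tcp_rot: [[-0.309, 0.951, 0.0], [0.951, 0.309, -0.001], [-0.001, -0.0, -1.0]]
force: [-33.6, -3.6, 55.4]
finger_gap: -0.0
grasp_force: 28.2
```

```bash
python3 jog.py '[[0,0,-0.02,0,0],[0,0,-0.04,0,0],[0,0,-0.04,0,1],[0,0,0,0,1],[0,0,0,0,1]]'
python3 - <<'E'
from cell import arm
import cv2,numpy as np
for n in("side","top"):
    c=arm.capture(n); np.savez(n+"2.npz",**c)
    b=c["image"][170:320,280:430] if n=="side" else c["image"][150:300,250:400]
    if n=="side": q=b
m=np.hstack([cv2.resize(x,(400,400),interpolation=2) for x in(b,q)])[:,:,::-1]
cv2.imwrite("pics/c5.png",np.clip(m*2.,0,255).astype(np.uint8))
o=arm.get_obs();print(o["time"],o["tool_pos"],o["force"])
E
```

```text
time: 7.2
tool_pos: [0.5784, -0.0028, 0.1687]
tcp_rot: [[-0.309, 0.951, 0.001], [0.951, 0.309, -0.0], [-0.0, 0.001, -1.0]]
force: [-0.5, -0.2, -0.6]
finger_gap: 0.506
grasp_force: 0.0
7.3 [ 0.57767016 -0.00278662  0.16682381] [-0.85319406  0.1781302  -0.83608377]
```

View pics/c5.png

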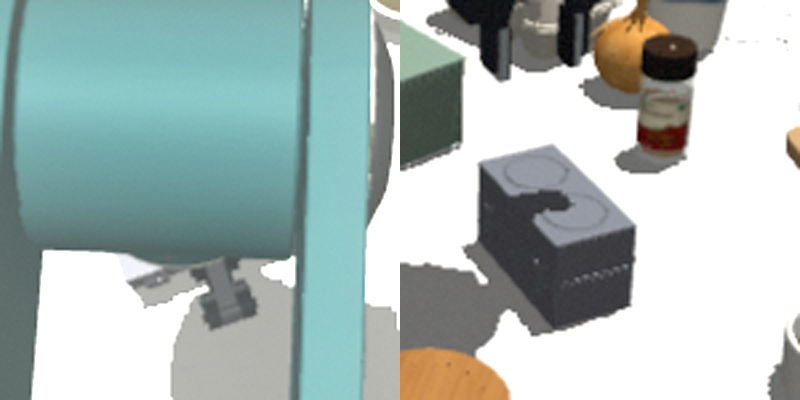

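The side view shows the lid lying flat on the base with the seam closed. The top panel's corners are at about (478,163), (556,146), (635,226) and (553,247) in the crop. Next I'll check the heights and work out the carrier's pose from these.

Run:
```python
from h import *
S=np.load("side2.npz");im=S["image"]
# top panel (lighter) mask and whole-carrier mask
g=cv2.cvtColor(im,cv2.COLOR_RGB2GRAY).astype(int)
print(g[215:300:6,300:372:4])
f=lambda x,y:(280+(x-400+.5)/2.667-.5,170+(y+.5)/2.667-.5)
P=[onz(S,f(*q),.066) for q in((478,163),(556,146),(635,226),(553,247))]
B=[onz(S,f(*q),0) for q in((555,327),(632,305))]
for p in P+B: print(p.round(4))
print("edges",[np.linalg.norm(P[i]-P[(i+1)%4]).round(4) for i in range(4)],np.linalg.norm(B[0]-B[1]))
d=(P[0]-P[3]+P[1]-P[2]);print("yaw",np.arctan2(-d[0],d[1]),"mid",np.mean(P,0),"bottom-top offsets",(P[3]-B[0]).round(4),(P[2]-B[1]).round(4))
```

```text
[[ 37 141 141 141 142 141 142 141 141 141 141 140 140 142 141 140 141 121]
 [ 34 142 141 142 141 142 141 141 141 141 141 141 139 141 141 141 141 105]
 [141 141 141 142 142 121  90  77  77  77  95 139 142 141 141 141  55  57]
 [142 141 133  68  78  75  76  77  77  77  77  77 134 141 141 141  54  55]
 [141 141 133  28  34  77  62  75  78  73  76  77  77  83 142 140 141 140]
 [141 141 126  28  28  29  29  29  27  30  29  78  77  74  77 129 141 140]
 [140 141 126  27  28  27  27  29  75  78  78  76  77  78  68  77  82 140]
 [140 141 126  27  28  28  27  29  31  77  76  75  76  77  63  40  32  88]
 [141  55  56  34  27  28  28  27  29  27  33  30  31  29  31  30  31 109]
 [141 142 104  55  47  27  28  28  30  27  32  30  32  31  32  30  61 135]
 [ 55  54  56 122  54  55  28  27  30  27  30  34  34  37  29  31  31 141]
 [ 55  55  55  54  55  55  55  29  27  26  32  31  30  31  30  30  31 141]
 [ 54  54  56  55  55 142  55  55  43  26  31  31  30  30  34  81 140 141]
 [ 56  55  56  55  95 142 141  53  54  53  52 120 141 142 141 142 141 140]
 [ 55  56  55 127 141 141 140 141 142 141 142 141 141 141 142 142 142 140]]
[0.546  0.0421 0.066 ]
[0.6037 0.0605 0.066 ]
[ 0.6399 -0.0473  0.066 ]
[ 0.583  -0.0665  0.066 ]
[ 0.5869 -0.0638  0.    ]
[ 0.6425 -0.0446  0.    ]
edges [np.float64(0.0607), np.float64(0.1138), np.float64(0.0601), np.float64(0.1147)] 0.05887529352145679
yaw 0.3263080879347914 mid [ 0.59316552 -0.00280223  0.066     ] bottom-top offsets [-0.0039 -0.0027  0.066 ] [-0.0026 -0.0028  0.066 ]
```

The front and back height offsets agree to within 1 mm, so the lid is fully shut. The centre is about (0.594, -0.001) and the yaw about 0.32. Next I'll descend with the gripper open and grip.

```bash
python3 jog.py '[[-0.003,0.016,0,0,1],[0,0,0,0,1],[0,0,0.04,0,1],[0,0,0.04,0,1],[0,0,0.03,0,1]]'
python3 jog.py '[[0,0,0.02,0,1],[0,0,0.016,0,1],[0,0,0,0,1]]'
python3 jog.py '[[0,0,0,0,0.6],[0,0,0,0,0],[0,0,0,0,0],[0,0,0,0,0],[0,0,0,0,0]]' 40
```

```text
time: 7.8
tool_pos: [0.5926, -0.0007, 0.0548]
tcp_rot: [[-0.309, 0.951, -0.003], [0.951, 0.309, 0.0], [0.001, -0.003, -1.0]]
force: [0.2, -1.6, 0.3]
finger_gap: 1.001
grasp_force: 0.0
time: 8.1
tool_pos: [0.5927, -0.0007, 0.0197]
tcp_rot: [[-0.309, 0.951, -0.004], [0.951, 0.309, 0.0], [0.001, -0.004, -1.0]]
force: [-0.3, 0.2, -0.4]
finger_gap: 1.002
grasp_force: 0.0
time: 8.6
tool_pos: [0.5951, -0.0008, 0.0239]
tcp_rot: [[-0.309, 0.951, 0.002], [0.951, 0.309, -0.0], [-0.001, 0.002, -1.0]]
force: [-1.1, -0.2, 7.3]
finger_gap: 0.698
grasp_force: 44.4
```

```bash
python3 jog.py '[[0,0,-0.01,0,0],[0,0,-0.015,0,0],[0,0,-0.02,0,0],[0,0,-0.02,0,0],[0,0,-0.02,0,0]]'
python3 jog.py '[[0,0,-0.02,0,0],[0,0,-0.02,0,0],[0,0,-0.02,0,0],[0,0,-0.015,0,0],[0,0,-0.005,0,0]]'
python3 jog.py '[[0,0,0,0,0],[0,0,0,0,0],[0,0,0,0,0],[0,0,0,0,0],[0,0,0,0,0]]'
python3 - <<'E'
from cell import arm
import cv2,numpy as np
c=arm.capture("side"); np.savez("side3.npz",**c); b=c["image"][100:340,200:440]
cv2.imwrite("pics/c6.png",np.clip(cv2.resize(b,(600,600),interpolation=2)[:,:,::-1]*2.,0,255).astype(np.uint8))
o=arm.get_obs();print(o["time"],o["tool_pos"],o["force"],o["torque"])
E
```

```text
time: 9.1
tool_pos: [0.5942, -0.0007, 0.1094]
tcp_rot: [[-0.309, 0.951, 0.001], [0.951, 0.309, -0.0], [-0.0, 0.001, -1.0]]
force: [-0.1, 0.4, -2.8]
finger_gap: 0.696
grasp_force: 44.3
time: 9.6
tool_pos: [0.5946, -0.0007, 0.1898]
tcp_rot: [[-0.309, 0.951, 0.003], [0.951, 0.309, -0.0], [-0.001, 0.002, -1.0]]
force: [1.5, 0.1, -3.4]
finger_gap: 0.696
grasp_force: 44.4
time: 10.1
tool_pos: [0.5941, -0.0007, 0.1868]
tcp_rot: [[-0.309, 0.951, -0.001], [0.951, 0.309, 0.0], [0.0, -0.001, -1.0]]
force: [-0.5, 0.2, -2.7]
finger_gap: 0.7
grasp_force: 44.3
10.15 [ 0.59417948 -0.00070496  0.18696269] [ 0.5624062   0.26241153 -3.68488497] [-0.02617634  0.01948644  0.03495291]
```

View pics/c6.png

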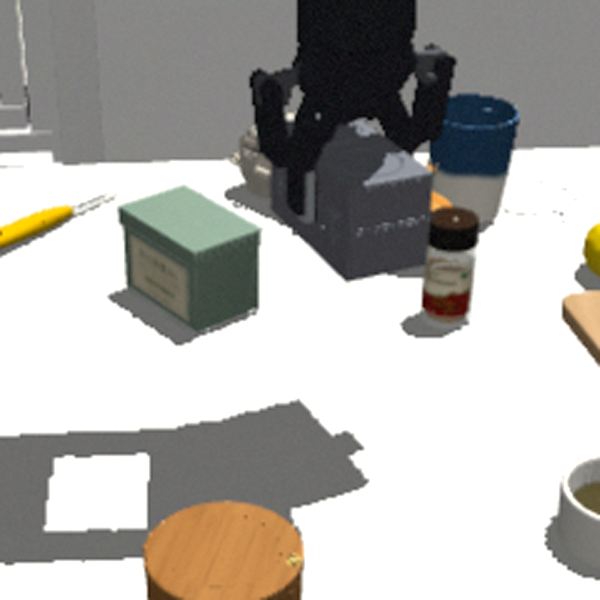

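The carrier hangs shut and upright in the gripper, with its lower near-end corners at about (350,280) and (432,262). The tin and the jar stand where they were. I'll hold it still for more than three seconds and check the height and level.

```bash
for i in 1 2 3 4 5 6 7; do python3 jog.py '[[0,0,0,0,0],[0,0,0,0,0],[0,0,0,0,0],[0,0,0,0,0],[0,0,0,0,0]]' | sed -n '1,2p;6p'; done
python3 - <<'E'
from h import *
from cell import arm
S=np.load("side3.npz");c=arm.capture("side")
print("motion",np.abs(c["image"].astype(int)-S["image"]).max())
s=lambda X:((proj(S,X)-[200,100])*2.5).round().astype(int).tolist()
ex=np.array([.951,.309,0]);ey=np.array([-.309,.951,0])
for z in(.155,.163):
    m=np.array([.5942,-.0025,z]); print(z,s([m-.03*ex-.059*ey,m+.03*ex-.059*ey,m-.03*ex-.059*ey+[0,0,.066],m+.03*ex-.059*ey+[0,0,.066],m-.03*ex+.059*ey]))
E
```

```text
time: 10.65
tool_pos: [0.5943, -0.0007, 0.1873]
grasp_force: 44.3
time: 11.15
tool_pos: [0.5942, -0.0007, 0.1873]
grasp_force: 44.3
time: 11.65
tool_pos: [0.5942, -0.0007, 0.1873]
grasp_force: 44.3
time: 12.15
tool_pos: [0.5942, -0.0007, 0.1873]
grasp_force: 44.3
time: 12.65
tool_pos: [0.5942, -0.0008, 0.1873]
grasp_force: 44.3
time: 13.15
tool_pos: [0.5942, -0.0007, 0.1873]
grasp_force: 44.4
time: 13.65
tool_pos: [0.5942, -0.0007, 0.1873]
grasp_force: 44.4
motion 91
0.155 [[349, 293], [430, 275], [352, 200], [436, 184], [275, 218]]
0.163 [[349, 282], [431, 265], [353, 188], [437, 173], [275, 208]]
```

The corners match a level carrier at about 0.163 m to within 3 crop pixels (about 1 mm), and the pose was steady for 3.5 s. I'll hand in.

```bash
python3 -c "
from cell import arm
print(arm.close_job())"
```

```text
the job is handed in; nothing more can be done
None
```

The carrier is shut, upright and held still and level in the gripper about 16 cm above the worktop, but my first push slipped onto the lid's edge and the final press reached about 55 N, both through the fingers and away from the eggs.

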